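Lock the handcart wheel with its R-clip

TASK

Take the red R-clip out of the wooden stand and push it straight down into the cross-hole of the handcart's axle, square across the axle, until its bent leg has snapped over the axle and its red grip sits fully down on top of it. Then let go, leaving the yellow clip and the blue pin in the stand.

Things in the scene. Friction and masses are not known exactly. Their poses are not given: they have to be found in the camera images.
- red_clip_grip (a point): Red R-clip (110 g) upright in a slot of the stand. Point: centre of its red disc grip, diameter 44, 18 thick along y (grasp there), underside 26 below. z up. Pointed straight leg, diameter 8, on the z axis, ends 101 below the point. Springy bent leg beside it, in the xz plane, +x side: throat at x 18, 62 below; tip at x 31, 84 below; snaps over the axle at a 6-15 N push. Units mm.
- axle_hole (a point): Mouth of the cross-hole, on top of the fixed cart's axle, 110 above the table. Level axle, diameter 40, along y; free end 36 to -y; hub (diameter 50) from 30 and wheel (140) from 77 to +y. Vertical countersunk through-hole, 20 long (y), 14 wide (x). Bent leg may go on either side. Home: grip centre 26 above this point, clip y parallel to axle. Units mm.
- yellow_clip_grip (a point): Bystander: a smaller R-clip with a yellow grip of the same size and shape as the red one, in another slot of the stand (slots 80 mm apart); centre of its grip. Leave it standing in the stand.
- blue_pin_grip (a point): Bystander: a plain straight pin without bent leg, with a blue grip of the same size and shape, in another slot of the stand; centre of its grip. Leave it standing in the stand.
Mind the look-alikes: they are no part of the job. There is more than one size of the part that bears red_clip_grip; the job needs the smallest.

How it is judged:
By the outcome, as a careful person would: the job done as asked, in the order asked, and still so for the second after the job is handed in, with the robot touching nothing.
It also fails if it takes over 42 s, if anything falls off the work surface, if the arm or the gripper's body presses on something with over 40 N, if the wrist force passes 120 N, or if a joint passes its speed limit or range.

ROBOT

A 6-joint arm with a two-finger parallel gripper is mounted at the origin on the work surface. World frame = base frame: x ahead of the robot, y to its left, z up, the work surface at z = 0. Lengths are in m, angles in rad, forces in N, time in s.
With the tool pointing down it reaches from about 0.35 to 0.775 m from the base axis. Payload 7.3 kg.
Tool frame: the origin (TCP) lies at the very end of the fingers, on their centre line; the grasp point (between the pads) lies 19 mm behind it; z points along the fingers, y is the line along which they close (so a half turn about z gives the same grasp; the last joint's range is limited). The gripper opens to 92 mm and grips with 3 to 60 N. Pads are 19 mm wide; open, the fingers measure 130 mm over their backs; the gripper's body (75 mm by 190 mm) begins 47 mm behind the grasp point.
Start: joints at [1.096, 0.342, 1.524, -0, 1.275, -0.146], TCP at [0.17, 0.497, 0.227] pointing down, gripper open.
Joint ranges: [-2.53, 2.53], [-0.77, 2.02], [0.04, 2.7], [-1, 4.14], [0.28, 2.66], [-3.11, 3.11]. Speed limits (rad/s): [2.57, 2.57, 3.14, 3.14, 3.14, 3.14].

INTERFACE

Orientations are given as [roll, pitch, yaw] about the fixed x, y, z axes, in that order (R = Rz(yaw) Ry(pitch) Rx(roll)).
In Python, from cell import * gives the robot as it stands.
- The arm moves only by the tool step_arm, never from a script. Its argument "commands" is a list of rows, each a list of 7 numbers: the opening, from 0 (shut) to 1 (fully open), then the shift along the world's x, y, z in cm, then the turn, a rotation vector about the world's x, y, z in rad. A call has 1 to 5 rows; each row is the pose to reach, as a shift and turn from the pose commanded when the call began; what a row does not reach only later rows make up. A row lasts 1/12 s, in which the tool goes at most 41.7 mm and 7.16 degrees, less where a joint would pass 70% of its speed; a pose out of reach is approached as far as the arm can. A call with a gripper value outside its range is refused whole. The fingers move at their own pace and stop on an object; "grip_force" is the grip in N (left out, the last holds). Time passes only in rows, so rows that repeat a pose let the fingers close. It gives the time, the measured TCP pose, the force, the opening and the grip force at its end, in the units of the state.
- observe(): the state, without advancing time (a new reading comes with each control period).
- read_camera(name): name is "side" or "top" or "wrist"; returns the picture (480x640x3 uint8, red, green, blue); there is no depth.
- camera_model(name): a dict with "vfov" (degrees; the focal length in pixels is half the picture's height over the tangent of half this angle, whatever the lens; pixels are square), "cx", "cy" (the principal point, pixels), "world_to_cam" (4x4, takes a point from world to camera coordinates). Camera axes: x right, y up, looking along -z (the intrinsics and any distortion apply to the point x, -y, -z); pixel columns grow to the right and rows downward; lengths in m; the calibration is good to about 2 mm. A picture is of the moment at which its call begins: read the wrist's pose just before it. camera_model takes no time and is no camera call; for the wrist camera it gives the pose at the moment of the call.
- hand_in(): hands the job in; it is judged then, once.
The state is a dict: "time": time; "qpos": joint angles; "qvel": joint speeds; "joint_efforts": joint torques, N m; "tool_pos": TCP position; "tool_rot": TCP orientation; "contact_force": force on the tool from outside, world axes, zero at the start; "torque": the same for the moment, N m; "opening": finger opening in m; "grip_force": force on a finger pad.
Only numpy, scipy, OpenCV 4.12 (cv2) and the standard library are available. Lean on these libraries where they do the work, as an engineer would, in place of code of your own. Each camera call takes 0.05 s, during which the arm holds its last target. There are 200 camera calls.

## Working session

There is one attempt and no reset: what is moved stays moved. The work goes in short steps, Python scripts to look and compute and a tool call to move; the robot and the scene stay as the last step left them, time stands still between calls to the robot, and variables do not carry over. Pictures are saved under pics/ and viewed, at most 10 in all, crops included, and the job is handed in when it is done.

Besides the shell and the picture viewer there is one more tool, called after "Emit:" as a command line: name --pt "numbers of a row" for each row, then --argument value for the rest. step_arm: Moves the arm, as the interface text tells. Its arguments: {"type":"object","properties":{"commands":{"type":"array"},"grip_force":{"type":"number"}},"required":["commands"]}

```bash
mkdir -p pics; python3 - <<'E'
from cell import *
import cv2,numpy as np
s=observe();print(s['time'],s['tool_pos'],s['tool_rot'],s['opening'])
ims=[]
for n in("side","top"):
    im=read_camera(n);cv2.imwrite(f'pics/{n}0.png',im[:,:,::-1]);m=camera_model(n);print(n,{k:(np.round(v,4).tolist()) if k=='world_to_cam' else v for k,v in m.items()})
E
```

```text
0.0 [0.16931592 0.49651713 0.22604791] [-3.14007917e+00 -2.43088713e-04  2.81276632e+00] 0.09165564710334005
side {'vfov': 49.97824995281397, 'cx': 312.8873282463885, 'cy': 237.02977087690746, 'world_to_cam': [[-0.9998, -0.0143, -0.0131, 0.4237], [-0.0008, -0.6411, 0.7675, -0.1203], [-0.0194, 0.7673, 0.641, -0.9186], [0.0, 0.0, 0.0, 1.0]]}
top {'vfov': 43.6714254973936, 'cx': 316.2943291791229, 'cy': 236.93663407414405, 'world_to_cam': [[-0.1188, -0.9929, 0.0059, -0.0328], [0.9639, -0.1139, 0.2405, -0.4683], [-0.2381, 0.0342, 0.9706, -0.8904], [0.0, 0.0, 0.0, 1.0]]}
```

View pics/side0.png

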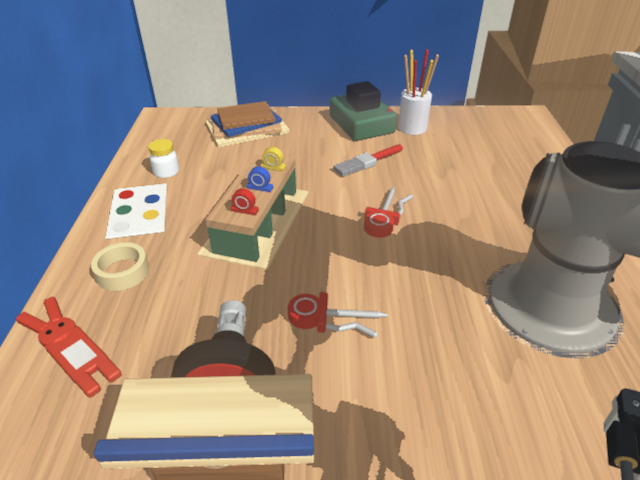

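View pics/top0.png

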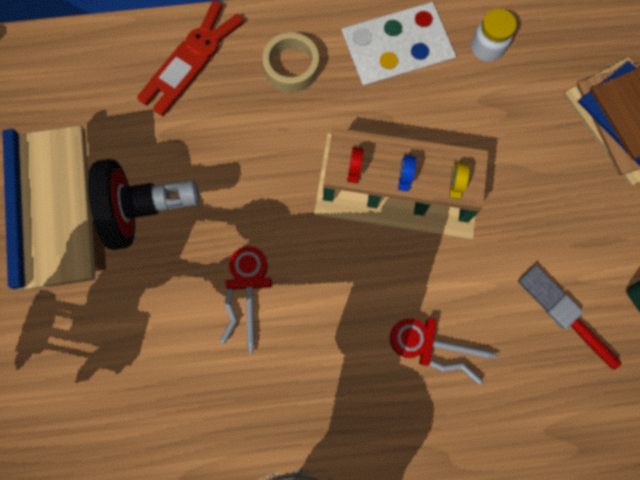

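Red candidates in the top image are the stand clip at (355,163) and two lying clips at (248,265) and (410,338). The one in the stand fits "upright in a slot of the stand". I'll confirm that in a crop and compare sizes.

```bash
python3 - <<'E'
import cv2,numpy as np
s=cv2.imread('pics/side0.png');t=cv2.imread('pics/top0.png')
a=cv2.resize(s[140:270,190:320],(390,390),interpolation=cv2.INTER_CUBIC)
b=cv2.resize(t[110:240,300:430],(390,390),interpolation=cv2.INTER_CUBIC)
c=cv2.resize(t[150:215,85:215],(390,195),interpolation=cv2.INTER_CUBIC)
d=cv2.resize(s[290:355,170:300],(390,195),interpolation=cv2.INTER_CUBIC)
cv2.imwrite('pics/crop1.png',np.vstack([np.hstack([a,b]),np.hstack([d,c])]))
E
```

```text
(no output)
```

View pics/crop1.png

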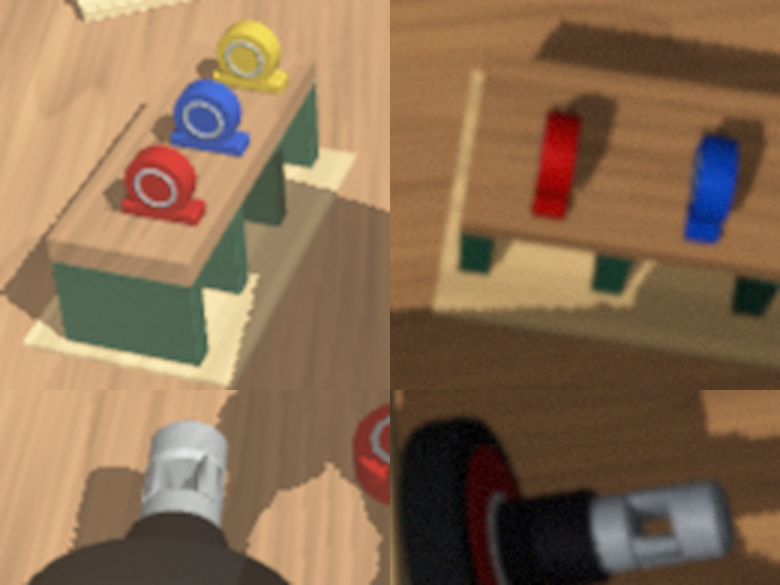

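The crop shows the red clip upright in the stand's end slot, with its ring centre at side (242,201) and its disc at top (356,164). The hole mouth is at side (231,317) and top (173,196). The lying clips look larger: 85 px from disc to tip, or about 120 mm.

```bash
cat > h.py <<'E'
from cell import *
import numpy as np
from scipy.optimize import least_squares
def proj(m,P):
    T=np.array(m['world_to_cam']);p=T[:3,:3]@np.asarray(P)+T[:3,3];f=240/np.tan(np.radians(m['vfov']/2))
    return np.array([m['cx']+f*p[0]/-p[2],m['cy']-f*p[1]/-p[2]])
def onplane(m,uv,z):
    return least_squares(lambda q:proj(m,[q[0],q[1],z])-uv,[.5,.2]).x
def tri(obs,x0=(.5,.2,.1)):
    r=least_squares(lambda P:np.concatenate([proj(m,P+np.array(o))-uv for m,uv,o in obs]),x0)
    return r.x,np.round(r.fun,1)
E
python3 - <<'E'
from h import *
S,T=camera_model('side'),camera_model('top')
print('hole',onplane(T,(173.3,195.7),.11),onplane(S,(231,316.7),.11),tri([(S,(231,316.7),(0,0,0)),(T,(173.3,195.7),(0,0,0))]))
print('red',tri([(S,(242.3,201.3),(0,.009,0)),(T,(356,164.3),(0,0,0))]))
c=lambda u,v:(190+u/3,140+v/3)
d=lambda u,v:(300+(u-390)/3,110+v/3)
print('blue',tri([(S,c(204,121),(0,.009,0)),(T,d(714,183),(0,0,0))]))
# axle direction, top: axis at shaft height .09 ; crop pts
e=lambda u,v:(85+(u-390)/3,150+(v-390)/3)
for p in [(505,533),(595,532),(725,518)]:print(onplane(T,e(*p),.10))
print('hole edges',[onplane(T,e(*p),.11) for p in [(625,527),(683,525)]])
print('disc ends',onplane(T,d(563,113),.165),onplane(T,d(552,216),.13))
E
```

```text
hole [0.53750058 0.12153417] [0.54157235 0.12700427] (array([0.54128436, 0.12260875, 0.10426324]), array([ 1. ,  0.3, -0. , -1.1]))
red (array([ 0.55445283, -0.15956336,  0.11793484]), array([ 1.5,  0.5, -0. , -1.3]))
blue (array([ 0.53444385, -0.23735894,  0.11403641]), array([ 0.5,  0.2, -0. , -0.4]))
[0.54675721 0.19960766]
[0.54193253 0.15405524]
[0.5416754  0.08770668]
hole edges [array([0.53931597, 0.13650418]), array([0.53695498, 0.10738679])]
disc ends [ 0.56013497 -0.15949644] [ 0.52048188 -0.15113865]
```

Emit:
step_arm --pt "0.6 2 -3.5 0 0 0 0.02" --pt "0.6 4 -7 0 0 0 0.04" --pt "0.6 6 -10.5 0 0 0 0.06" --pt "0.6 8 -14 0 0 0 0.08" --pt "0.6 10 -17.5 0 0 0 0.1"

```text
time: 0.52
tool_pos: [0.2697, 0.3202, 0.2264]
tool_rot: [-3.141, -0.0, 2.915]
contact_force: [1.4, 0.2, -0.1]
opening: 0.0635
grip_force: 0.0
```

Emit:
step_arm --pt "0.6 2 -3.5 0 0 0 0" --pt "0.6 4 -7 0 0 0 0" --pt "0.6 6 -10.5 0 0 0 0" --pt "0.6 8 -14 0 0 0 0" --pt "0.6 10 -17.5 0 0 0 0"

```text
time: 0.93
tool_pos: [0.3698, 0.145, 0.2267]
tool_rot: [3.141, -0.0, 2.913]
contact_force: [1.5, 0.7, 0.0]
opening: 0.055
grip_force: 0.0
```

Emit:
step_arm --pt "0.6 2 -3.5 0 0 0 0" --pt "0.6 4 -7 0 0 0 0" --pt "0.6 6 -10.5 0 0 0 0" --pt "0.6 8 -14 0 0 0 0" --pt "0.6 10 -17.5 0 0 0 0"

```text
time: 1.35
tool_pos: [0.4699, -0.0301, 0.2265]
tool_rot: [3.141, -0.0, 2.912]
contact_force: [1.4, 0.9, 0.2]
opening: 0.0551
grip_force: 0.0
```

Emit:
step_arm --pt "0.6 2 -3.2 0 0 0 0" --pt "0.6 4 -6.4 0 0 0 0" --pt "0.6 6 -9.6 0 0 0 0" --pt "0.6 8.4 -13 0 0 0 0" --pt "0.6 8.4 -13 0 0 0 0"

```text
time: 1.77
tool_pos: [0.556, -0.164, 0.225]
tool_rot: [-3.14, 0.001, 2.908]
contact_force: [-1.4, 0.4, -0.5]
opening: 0.055
grip_force: 0.0
```

```bash
python3 - <<'E'
from h import *
import cv2
s=observe();m=camera_model('wrist');im=read_camera('wrist');cv2.imwrite('pics/w1.png',im[:,:,::-1])
print(s['tool_pos'],s['tool_rot'],m['vfov'],np.linalg.inv(m['world_to_cam'])[:3].round(3).tolist())
for p in [(.554,-.16,.118),(.5345,-.237,.114)]: print(proj(m,p))
E
```

```text
[ 0.55600965 -0.16398002  0.22496185] [-3.13987753e+00  7.56525232e-04  2.90848487e+00] 63.95446673673099 [[0.231, -0.942, -0.242, 0.491], [0.973, 0.223, 0.059, -0.149], [-0.001, -0.249, 0.968, 0.382]]
[322.09177159 232.45501192]
[210.99143028 229.49752926]
```

View pics/w1.png

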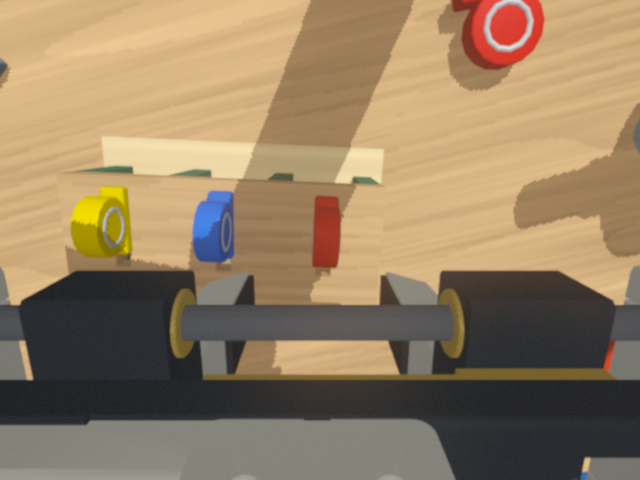

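```bash
python3 - <<'E'
from h import *
S,T,W=camera_model('side'),camera_model('top'),camera_model('wrist')
o=(.0023,.0087,0)
print(tri([(S,(242.3,201.3),o),(T,(356,164.3),(0,0,0)),(W,(326.5,237),(0,0,0))]))
print(tri([(S,(242.3,201.3),o),(W,(326.5,237),(0,0,0))]))
E
```

```text
(array([ 0.55435093, -0.15524138,  0.12189487]), array([-0.1,  0.1, -2.7, -1.9, -1.3, -0.7]))
(array([ 0.55473384, -0.15442226,  0.12283841]), array([-0.4, -0.1, -0. , -0.2]))
```

The wrist picture shows the red clip at (327,237), alone between the open fingers, with blue at (215,228). That puts the clip at (0.5545, -0.155, 0.122). I'll descend around it.

Emit:
step_arm --pt "0.6 -0.15 0.9 -2 0 0 -0.03" --pt "0.6 -0.15 0.9 -5.5 0 0 -0.03" --pt "0.6 -0.15 0.9 -9 0 0 -0.03" --pt "0.6 -0.15 0.9 -11.9 0 0 -0.03" --pt "0.6 -0.15 0.9 -11.9 0 0 -0.03" --grip_force 40

```text
time: 2.23
tool_pos: [0.5478, -0.1465, 0.1021]
tool_rot: [3.14, -0.012, 2.883]
contact_force: [-0.6, 0.1, 0.5]
opening: 0.055
grip_force: 0.0
```

```bash
python3 - <<'E'
from h import *
import cv2
s=observe();print(s['tool_pos'],s['contact_force'])
a=read_camera('side')[130:270,170:320];b=read_camera('wrist')[150:400,150:480]
cv2.imwrite('pics/c2.png',np.hstack([cv2.resize(a,(400,373)),cv2.resize(b,(400,373))])[:,:,::-1])
E
```

```text
[ 0.54780284 -0.1465469   0.10207028] [-0.57179566  0.05902608  0.50321994]
```

View pics/c2.png

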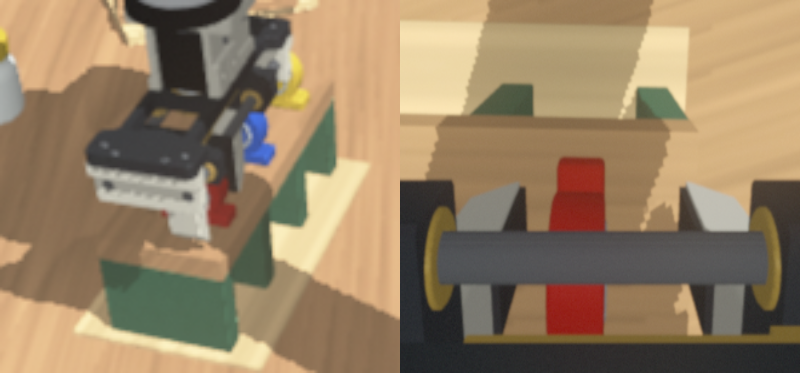

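The fingers straddle the red clip. The tool still seems to be settling, so I'll give it a moment.

Emit:
step_arm --pt "0.6 0 0 0 0 0 0" --pt "0.6 0 0 0 0 0 0"

```text
time: 2.5
tool_pos: [0.5533, -0.1494, 0.1102]
tool_rot: [-3.141, 0.004, 2.883]
contact_force: [0.6, -0.1, 0.4]
opening: 0.0546
grip_force: 0.0
```

Emit:
step_arm --pt "0.6 0.1 -0.6 -0.2 0 0 0" --pt "0.6 0.1 -0.6 -0.2 0 0 0" --pt "0.6 0.1 -0.6 -0.2 0 0 0"

```text
time: 2.75
tool_pos: [0.5533, -0.1557, 0.1065]
tool_rot: [-3.142, 0.001, 2.882]
contact_force: [0.5, -0.2, -0.2]
opening: 0.0552
grip_force: 0.0
```

Emit:
step_arm --pt "0 0 0 0 0 0 0" --pt "0 0 0 0 0 0 0" --pt "0 0 0 0 0 0 0" --pt "0 0 0 0 0 0 0" --pt "0 0 0 0 0 0 0" --grip_force 40

```text
time: 3.17
tool_pos: [0.553, -0.155, 0.1057]
tool_rot: [3.141, -0.0, 2.883]
contact_force: [0.5, -0.1, -0.4]
opening: 0.0264
grip_force: 0.0
```

Emit:
step_arm --pt "0 0 0 0 0 0 0" --pt "0 0 0 0 0 0 0" --pt "0 0 0 0 0 0 0" --pt "0 0 0 0 0 0 0" --pt "0 0 0 0 0 0 0"

```text
time: 3.58
tool_pos: [0.553, -0.1553, 0.1057]
tool_rot: [-3.141, 0.0, 2.883]
contact_force: [-0.2, -1.8, -0.9]
opening: 0.0177
grip_force: 40.0
```

Emit:
step_arm --pt "0 0 0 1 0 0 0" --pt "0 0 0 2.5 0 0 0" --pt "0 0 0 4.5 0 0 0" --pt "0 0 0 6.5 0 0 0" --pt "0 0 0 8.5 0 0 0"

```text
time: 4.0
tool_pos: [0.5528, -0.1548, 0.1921]
tool_rot: [3.141, -0.0, 2.883]
contact_force: [-0.0, 0.3, -0.4]
opening: 0.0183
grip_force: 40.0
```

Emit:
step_arm --pt "0 0 0 2 0 0 0" --pt "0 0 0 4 0 0 0" --pt "0 0 0 6 0 0 0" --pt "0 0 0 8 0 0 0" --pt "0 0 0 8 0 0 0"

```text
time: 4.42
tool_pos: [0.5544, -0.1553, 0.2756]
tool_rot: [-3.141, 0.008, 2.883]
contact_force: [-0.4, -0.5, -1.6]
opening: 0.0176
grip_force: 40.0
```

Emit:
step_arm --pt "0 0 3 0 0 0 0.03" --pt "0 0 6.5 0 0 0 0.07" --pt "0 0 10 0 0 0 0.1" --pt "0 0 13.5 0 0 0 0.14" --pt "0 0 15 0 0 0 0.17"

```text
time: 4.83
tool_pos: [0.5521, -0.001, 0.27]
tool_rot: [3.139, -0.002, 3.057]
contact_force: [0.1, -0.4, -1.7]
opening: 0.0177
grip_force: 40.0
```

```bash
python3 - <<'E'
import cv2,numpy as np
s=cv2.imread('pics/side0.png');t=cv2.imread('pics/top0.png')
a=cv2.resize(s[290:350,210:260],(500,600),interpolation=cv2.INTER_CUBIC)[:, 50:350]
b=cv2.resize(t[170:220,150:210],(480,400),interpolation=cv2.INTER_CUBIC)
b=cv2.copyMakeBorder(b,0,200,0,0,cv2.BORDER_CONSTANT)
cv2.imwrite('pics/c3.png',np.hstack([a,b]))
E
```

```text
(no output)
```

View pics/c3.png

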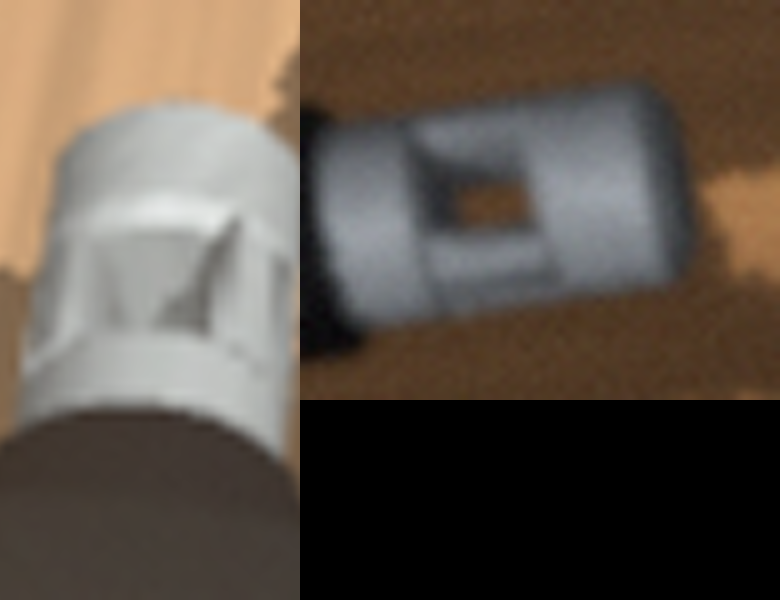

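```bash
python3 - <<'E'
from h import *
import cv2
T,S=camera_model('top'),camera_model('side')
g=lambda u,v:(150+(u-300)/8,170+v/8)
A,B,C=[onplane(T,g(*p),.09) for p in [(350,228.5),(650,180),(485,206.7)]]
d=A-B;print('yaw of axle',np.arctan2(-d[0],d[1]),C,A,B,onplane(T,g(482,197),.11))
k=lambda u,v:(210+(u+50)/10,290+v/10)
print('side hole',onplane(S,k(165,280),.11)) 
s=observe();W=camera_model('wrist');im=read_camera('wrist');cv2.imwrite('pics/w3.png',im[:,:,::-1])
print(s['tool_pos'],proj(W,[.539,.1225,.11]))
E
```

```text
yaw of axle 0.05247787427301357 [0.54427587 0.12589838] [0.54290599 0.15207471] [0.54596638 0.09381046] [0.53930504 0.12225529]
side hole [0.5404882  0.12952351]
[ 0.55205062 -0.00096566  0.27003429] [463.85246885 193.63371859]
```

View pics/w3.png

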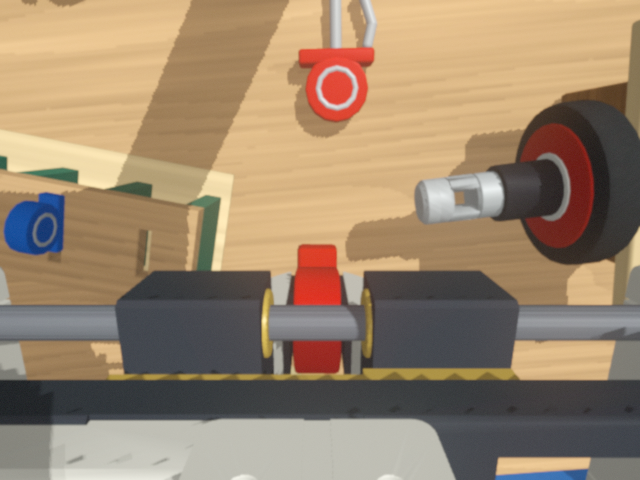

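The wrist view puts the axle hole at about (463,196), as predicted, and the clip is upright in the grip. I'll move it over the hole and turn it square to the axle.

Emit:
step_arm --pt "0 -0.4 3 -1 0 0 0.03" --pt "0 -0.8 6 -2 0 0 0.06" --pt "0 -1.1 9 -3 0 0 0.09" --pt "0 -1.3 12.4 -4 0 0 0.12" --pt "0 -1.3 12.4 -4 0 0 0.12"

```text
time: 5.3
tool_pos: [0.5377, 0.1238, 0.228]
tool_rot: [3.139, -0.005, -3.105]
contact_force: [-0.8, 0.0, -1.2]
opening: 0.0178
grip_force: 40.0
```

Emit:
step_arm --pt "0 0 0 0 0 0 0" --pt "0 0 0 0 0 0 0" --pt "0 0 0 0 0 0 0" --pt "0 0 0 0 0 0 0"

```text
time: 5.63
tool_pos: [0.5403, 0.1177, 0.231]
tool_rot: [-3.142, 0.001, -3.112]
contact_force: [0.4, 0.2, -1.5]
opening: 0.0178
grip_force: 40.0
```

```bash
python3 - <<'E'
from h import *
import cv2
s=observe();print(s['tool_pos'],s['tool_rot'])
W=camera_model('wrist');w=read_camera('wrist');a=read_camera('side');t=read_camera('top')
for n,i in(('w',w),('s',a),('t',t)): cv2.imwrite(f'pics/f_{n}.png',i[:,:,::-1])
A=cv2.resize(a[240:350,180:280],(400,440),interpolation=cv2.INTER_CUBIC);B=cv2.resize(w[140:305,245:395],(400,440),interpolation=cv2.INTER_CUBIC)
cv2.imwrite('pics/c4.png',np.hstack([A,B])[:,:,::-1])
print('axle pred',[proj(W,p) for p in [(.5395,.1225,.11)]], onplane(W,(463,196),.11))
E
```

```text
[0.54033885 0.11770259 0.23098673] [-3.14152572e+00  5.09269972e-04 -3.11226610e+00]
axle pred [array([323.51109446, 230.93307549])] [0.51050589 0.22283306]
```

View pics/c4.png

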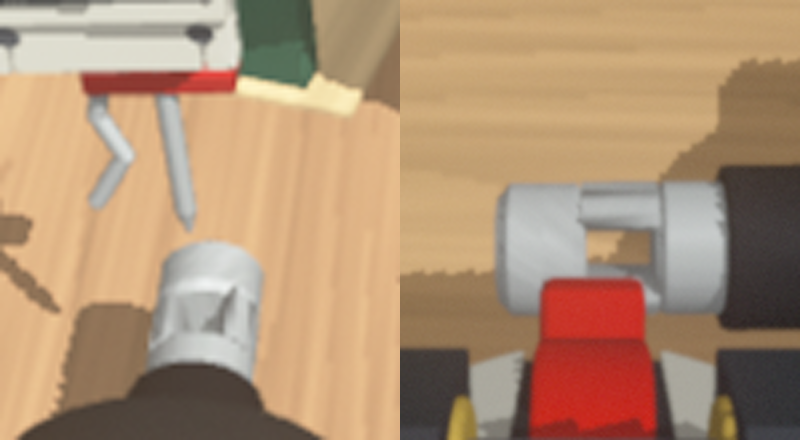

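```bash
python3 - <<'E'
from h import *
T,S,W=camera_model('top'),camera_model('side'),camera_model('wrist')
print(observe()['tool_pos'])
print('axis wrist z.09',onplane(W,(328.3,232.4),.09))
print('hole tri',tri([(S,(231.5,318),(0,0,0)),(T,(172.8,194.8),(0,0,0)),(W,(328.3,231),(0,0,0))]))
print('hole side',onplane(S,(231.5,318),.11),'top axis',[.5443,.1259])
for y in(.1177,.12): 
  r=least_squares(lambda q:proj(S,[q[0],y,q[1]])-np.array((227.75,297.5)),[.54,.14]).x
  b=least_squares(lambda q:proj(S,[q[0],y,q[1]])-np.array((221.75,263.75)),[.54,.14]).x
  print('tip x,z',r,'legtop',b)
# axle side edges at crop rows: left/right of shaft
for l,r,v in [(160,263,275),(152,258,340)]:
  print('side axis x',onplane(S,(180+(l+r)/8,240+v/4),.10))
for z in(.13,.12,.11): print('bar',z,onplane(W,(245+193*.375,140+285*.375),z),onplane(W,(245+194*.375,140+340*.375),z+.0))
E
```

```text
[0.54026109 0.11803826 0.23097797]
axis wrist z.09 [0.54518521 0.12724516]
hole tri (array([0.54081101, 0.12586829, 0.10471697]), array([ 0.5,  0.5, -1.7,  0.2, -1. ,  0.3]))
hole side [0.5404882  0.12952351] top axis [0.5443, 0.1259]
tip x,z [0.54398836 0.14116396] legtop [0.54425826 0.20796497]
tip x,z [0.54337218 0.14359489] legtop [0.54364087 0.21009819]
side axis x [0.54324135 0.1022318 ]
side axis x [0.54134732 0.13436973]
bar 0.13 [0.54616573 0.11847176] [0.56127899 0.11919272]
bar 0.12 [0.548978   0.11858023] [0.56467755 0.11932916]
bar 0.11 [0.55179027 0.1186887 ] [0.56807612 0.1194656 ]
```

Over the axle the clip's leg is vertical at x≈0.543, y≈0.118. The hole mouth is at about (0.542, 0.126). I'll shift +y, go down close and check.

Emit:
step_arm --pt "0 0 0.75 0 0 0 0" --pt "0 0 0.75 -1 0 0 0" --pt "0 0 0.75 -2.5 0 0 0" --pt "0 0 0.75 -2.5 0 0 0" --pt "0 0 0.75 -2.5 0 0 0"

```text
time: 6.2
tool_pos: [0.5393, 0.1265, 0.2047]
tool_rot: [-3.142, -0.003, -3.11]
contact_force: [0.2, -0.1, -0.9]
opening: 0.0174
grip_force: 40.0
```

Emit:
step_arm --pt "0 0 0 0 0 0 0" --pt "0 0 0 0 0 0 0" --pt "0 0 0 0 0 0 0"

```text
time: 6.45
tool_pos: [0.5404, 0.1264, 0.2064]
tool_rot: [3.141, 0.001, -3.11]
contact_force: [-0.2, -0.6, -1.3]
opening: 0.0178
grip_force: 40.0
```

```bash
python3 - <<'E'
from h import *
import cv2
s=observe();print(s['tool_pos'],s['tool_rot'],s['contact_force'])
w=read_camera('wrist');a=read_camera('side');t=read_camera('top')
R=lambda i,h:cv2.resize(i,(h*i.shape[1]//i.shape[0],h),interpolation=cv2.INTER_CUBIC)
A=R(a[270:340,195:265],400);B=R(w[150:290,255:385],400)
cv2.imwrite('pics/c5.png',np.hstack([A,B])[:,:,::-1])
E
```

```text
[0.54037258 0.12644154 0.20639282] [ 3.14142649e+00  1.27627241e-03 -3.11041136e+00] [-0.16227993 -0.63872146 -1.30566405]
```

View pics/c5.png

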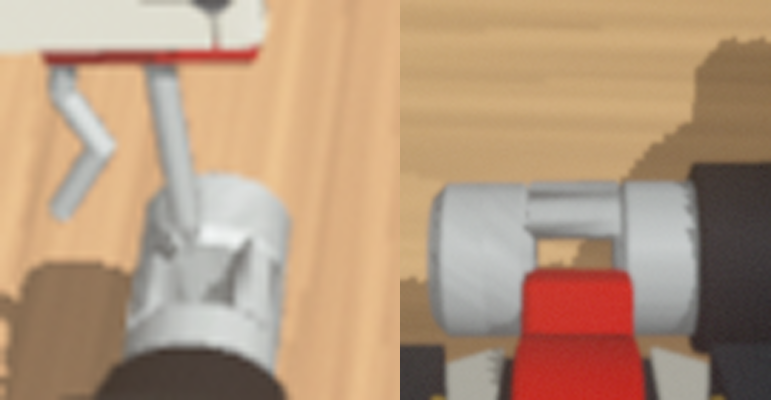

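```bash
python3 - <<'E'
from h import *
import cv2
S=camera_model('side');im=cv2.imread('pics/side0.png').astype(float);hsv=cv2.imread('pics/side0.png');hsv=cv2.cvtColor(hsv,cv2.COLOR_BGR2HSV)
for v in (304,308,312,316,320,324,328):
    row=hsv[v,205:260];g=np.where((row[:,1]<45)&(row[:,2]>110))[0]+205
    if len(g):
        c=(g[0]+g[-1])/2; P=onplane(S,(c,v),.09);print(v,g[0],g[-1],P.round(4))
r=least_squares(lambda q:proj(S,[q[0],.1264,q[1]])-np.array((228.25,310.6)),[.54,.14]).x;print('tip',r)
# model silhouettes: edges of cylinder axis x0, at z=.09, r=.02
for y in(.10,.126,.15):
  for x0 in(.541,.543,.545):
    a=np.linspace(0,2*np.pi,60);q=np.array([proj(S,[x0+.02*np.cos(t)-.04*(y-.126),y,.09+.02*np.sin(t)]) for t in a])
    i,j=q[:,0].argmin(),q[:,0].argmax();print(y,x0,q[i].round(1),q[j].round(1))
# dump hole area brightness
print(hsv[312:324,218:246,2])
E
```

```text
304 222 243 [0.5475 0.0832]
308 221 245 [0.5456 0.0916]
312 220 245 [0.5453 0.0999]
316 219 244 [0.5457 0.108 ]
320 218 244 [0.5454 0.116 ]
324 218 243 [0.5451 0.1239]
328 217 243 [0.5447 0.1317]
tip [0.54423162 0.12266079]
0.1 0.541 [221.6 311.1] [247.5 312.6]
0.1 0.543 [220.3 311.1] [246.3 312.6]
0.1 0.545 [219.  311.1] [245.  312.5]
0.126 0.541 [219.6 324.1] [246.3 325.6]
0.126 0.543 [218.3 324.1] [245.  325.6]
0.126 0.545 [217.  324.1] [243.7 325.6]
0.15 0.541 [217.8 336.7] [245.1 338.2]
0.15 0.543 [216.4 336.7] [243.7 338.2]
0.15 0.545 [215.1 336.7] [242.4 338.2]
[[201 165 136 152 166 177 190 195 196 200 200 204 203 205 205 205 210 219
  220 181 145 184 205 195 182 176 163 140]
 [202 163 139 148 163 172 180 181 180 178 173 171 171 169 165 168 174 189
  178 140 144 182 201 199 191 178 162 139]
 [199 157 129 140 163 170 166 167 169 170 169 171 170 170 166 163 165 155
  125 119 147 182 191 194 189 180 162 139]
 [190 148 125 140 166 171 163 161 167 170 169 170 172 171 168 164 164 136
  112 124 153 185 191 187 167 166 160 135]
 [175 135 126 144 169 170 162 157 162 168 169 170 171 171
[... 179 characters left out ...]
124 120 131 154 172 170 161 153 153 165 169 170 171 170 169 154 131 112
  137 153 169 186 190 185 151 142 161 172]
 [126 126 134 161 176 170 160 152 151 163 169 170 171 160 151 133 119 110
  146 164 175 189 189 184 150 147 170 172]
 [126 127 139 170 180 171 161 153 145 159 169 170 171 146 124 122 118 111
  154 173 181 191 190 183 152 151 169 175]
 [124 127 145 177 184 171 161 151 141 154 167 170 159 136 125 123 118 119
  165 181 186 191 189 182 154 152 165 146]
 [122 126 149 180 185 172 162 156 149 156 167 169 154 142 136 131 121 118
  169 188 190 192 188 182 159 152 153 137]
 [126 126 155 181 172 163 165 166 167 171 178 181 176 176 173 170 157 145
  173 190 193 193 189 181 163 153 155 141]]
```

The refined side measurement agrees with the other cameras: the axle axis is at x≈0.545, with the leg about 1 mm short of it and about 1 mm to +y. I'll correct both and start the insertion.

Emit:
step_arm --pt "0 0.1 -0.1 0 0 0 0" --pt "0 0.1 -0.1 -0.7 0 0 0" --pt "0 0.1 -0.1 -1.4 0 0 0" --pt "0 0.1 -0.1 -2 0 0 0" --pt "0 0.1 -0.1 -2 0 0 0"

```text
time: 7.02
tool_pos: [0.54, 0.1253, 0.1837]
tool_rot: [-3.141, -0.003, -3.11]
contact_force: [-0.7, 0.0, -1.4]
opening: 0.018
grip_force: 40.0
```

Emit:
step_arm --pt "0 0 0 -0.7 0 0 0" --pt "0 0 0 -1.4 0 0 0" --pt "0 0 0 -2 0 0 0" --pt "0 0 0 -2 0 0 0"

```text
time: 7.35
tool_pos: [0.5402, 0.1253, 0.164]
tool_rot: [-3.142, -0.003, -3.11]
contact_force: [-0.2, -0.1, -1.4]
opening: 0.018
grip_force: 40.0
```

Emit:
step_arm --pt "0 0 0 -0.6 0 0 0" --pt "0 0 0 -1.2 0 0 0" --pt "0 0 0 -1.8 0 0 0" --pt "0 0 0 -2.4 0 0 0" --pt "0 0 0 -2.4 0 0 0"

```text
time: 7.77
tool_pos: [0.5416, 0.1253, 0.1406]
tool_rot: [3.142, 0.001, -3.111]
contact_force: [6.1, 0.5, -6.8]
opening: 0.0178
grip_force: 40.0
```

Emit:
step_arm --pt "0 0 0 -0.5 0 0 0" --pt "0 0 0 -1 0 0 0" --pt "0 0 0 -1.5 0 0 0" --pt "0 0 0 -1.5 0 0 0"

```text
time: 8.1
tool_pos: [0.54, 0.1253, 0.1252]
tool_rot: [-3.142, -0.003, -3.11]
contact_force: [3.1, 0.5, -5.7]
opening: 0.0179
grip_force: 40.0
```

Emit:
step_arm --pt "0 0 0 -0.2 0 0 0" --pt "0 0 0 -0.4 0 0 0" --pt "0 0 0 -0.4 0 0 0"

```text
time: 8.35
tool_pos: [0.5402, 0.1254, 0.1224]
tool_rot: [-3.142, -0.002, -3.11]
contact_force: [0.3, 0.9, -0.6]
opening: 0.0173
grip_force: 40.0
```

Emit:
step_arm --pt "0 0 0 -0.2 0 0 0" --pt "0 0 0 -0.3 0 0 0" --pt "0 0 0 -0.3 0 0 0"

```text
time: 8.6
tool_pos: [0.5404, 0.1254, 0.1218]
tool_rot: [-3.142, -0.0, -3.11]
contact_force: [-6.7, -1.3, 15.6]
opening: 0.0177
grip_force: 40.0
```

Firm bottoming at 15.6 N, so the clip is seated. I'll ease off and let go.

Emit:
step_arm --pt "0 0 0 0.3 0 0 0" --pt "0.4 0 0 0.3 0 0 0" --pt "0.4 0 0 0.3 0 0 0" --pt "0.4 0 0 0.3 0 0 0" --pt "0.4 0 0 0.3 0 0 0"

```text
time: 9.02
tool_pos: [0.5409, 0.1254, 0.1224]
tool_rot: [3.141, -0.001, -3.11]
contact_force: [1.1, -0.3, 0.5]
opening: 0.0359
grip_force: 0.0
```

Emit:
step_arm --pt "0.4 0 0 0 0 0 0" --pt "0.4 0 0 1.5 0 0 0" --pt "0.4 0 0 4 0 0 0" --pt "0.4 0 0 7 0 0 0" --pt "0.4 0 0 10 0 0 0"

```text
time: 9.43
tool_pos: [0.5406, 0.1253, 0.2233]
tool_rot: [3.142, -0.002, -3.11]
contact_force: [0.4, -0.7, -0.1]
opening: 0.0368
grip_force: 0.0
```

Emit:
step_arm --pt "0.4 0 -4 1 0 0 0" --pt "0.4 0 -8 2 0 0 0" --pt "0.4 0 -12 3 0 0 0" --pt "0.4 0 -16 3 0 0 0" --pt "0.4 0 -16 3 0 0 0"

```text
time: 9.85
tool_pos: [0.5412, -0.0411, 0.2532]
tool_rot: [-3.138, 0.001, -3.116]
contact_force: [-0.6, -0.2, -0.3]
opening: 0.0367
grip_force: 0.0
```

```bash
python3 - <<'E'
from h import *
import cv2
s=observe();print(s['time'],s['tool_pos'],s['contact_force'])
a=read_camera('side');t=read_camera('top')
R=lambda i:cv2.resize(i,(400,400),interpolation=cv2.INTER_CUBIC)
cv2.imwrite('pics/end.png',np.hstack([R(a[250:350,180:280]),R(t[100:260,80:240])])[:,:,::-1])
T,S=camera_model('top'),camera_model('side')
print('home grip proj',proj(S,[.545,.135,.136]),proj(T,[.545,.126,.136]))
E
```

```text
9.85 [ 0.54124253 -0.04105863  0.25320237] [-0.6387088  -0.23656797 -0.3373224 ]
home grip proj [225.77204456 308.81395894] [165.97600407 185.8071157 ]
```

View pics/end.png

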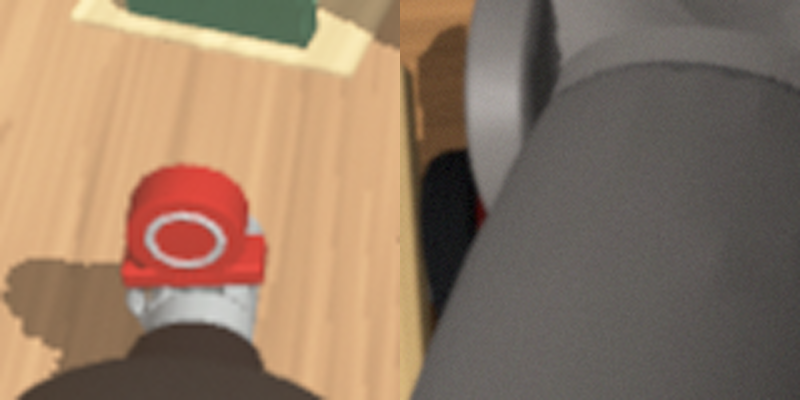

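The red grip sits on the axle with its ring at side (226.5,310), against (225.8,308.8) expected for home. The bent leg hangs over the +x side.

```bash
python3 -c "
from cell import *
print(hand_in())"
```

```text
the job is handed in; nothing more can be done
None
```

The red clip from the stand is fully seated in the axle's cross-hole, with its bent leg over the axle and the gripper released and clear. The yellow clip and blue pin were left in the stand, and the job was handed in at about 10 s.

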